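# Press the ejector and trap the popped incense case

### The arm

A 6-joint arm with a two-finger parallel gripper is mounted at the origin on the work surface. World frame = base frame: x ahead of the robot, y to its left, z up, the work surface at z = 0. Lengths are in m, angles in rad, forces in N, time in s.
With the tool pointing down it reaches from about 0.35 to 0.975 m from the base axis. Payload 7.1 kg.
Tool frame: the origin (TCP) lies at the very end of the fingers, on their centre line; the grasp point (between the pads) lies 19 mm behind it; z points along the fingers, x is the direction in which the jaws open and shut, and the axes are right-handed (so a half turn about z gives the same grasp; the last joint's range is limited). The gripper opens to 88 mm and grips with 3 to 60 N. Pads are 20 mm wide; open, the fingers measure 115 mm over their backs; the gripper's body (75 mm by 178 mm) begins 61 mm behind the grasp point.
Start: joints at [-1.198, 0.423, 1.63, -0, 1.089, -0.019], TCP at [0.239, -0.578, 0.223] pointing down, gripper open.
Joint ranges: [-3, 3], [-0.9, 2.11], [0.09, 2.58], [-1.31, 4.45], [0.11, 2.69], [-2.54, 2.54]. Speed limits (rad/s): [2.39, 2.39, 3.01, 3.14, 3.14, 3.14].

### API

Orientations are given as a unit quaternion [w, x, y, z].
In Python, from plant import r, eyes gives the robot as it stands.
- The arm moves only by the tool move_arm, never from a script. Its argument "moves" is a list that holds one entry, the list of rows, each a list of 6 numbers: the shift along the world's x, y, z in cm, then the turn, a rotation vector about the world's x, y, z in degrees. A call has 1 to 8 rows; each row is the pose to reach, as a shift and turn from the pose commanded when the call began; what a row does not reach only later rows make up. A row lasts 1/8 s, in which the tool goes at most 62.5 mm and 10.7 degrees, less where a joint would pass 70% of its speed; a pose out of reach is approached as far as the arm can. A call with a gripper value outside its range is refused whole. "gripper" is the opening, from 0 (shut) to 1 (fully open), set as the call begins (left out, the last holds). The fingers move at their own pace and stop on an object; "force" is the grip in N (left out, the last holds). Time passes only in rows, so rows that repeat a pose let the fingers close. It gives the time, the measured TCP pose, the force and the opening at its end, in the units of the state.
- r.get_obs(): the state, without advancing time (a new reading comes with each control period).
- eyes.get_image(name): name is "scene" or "top" or "wrist"; returns the picture (384x512x3 uint8, blue, green, red); there is no depth.
- eyes.camera_params(name): a dict with "vfov" (degrees; the focal length in pixels is half the picture's height over the tangent of half this angle, whatever the lens; pixels are square), "cx", "cy" (the principal point, pixels), "dist" ([k1, k2, p1, p2, k3] as OpenCV has them; the pictures are not rectified), "view" (4x4, takes a point from world to camera coordinates). Camera axes: x right, y up, looking along -z (the intrinsics and any distortion apply to the point x, -y, -z); pixel columns grow to the right and rows downward; lengths in m; the calibration is good to about 2 mm. A picture is of the moment at which its call begins: read the wrist's pose just before it. camera_params takes no time and is no camera call; for the wrist camera it gives the pose at the moment of the call.
- r.close_job(): hands the job in, once; it reports no verdict.
The state is a dict: "clock": time; "q": joint angles; "joint_velocities": joint speeds; "joint_efforts": joint torques, N m; "tcp_pos": TCP position; "tool_rot": TCP orientation; "force": force on the tool from outside, world axes, zero at the start; "wrist_torque": the same for the moment, N m; "width": finger opening in m.
Only numpy, scipy, OpenCV 4.12 (cv2) and the standard library are available. Lean on these libraries where they do the work, as an engineer would, in place of code of your own. Each camera call takes 0.05 s, during which the arm holds its last target.

### The job

Press the red ejector pad fully down with one fingertip while the other finger stands in the open chute beside it, so that the wooden incense case that springs out is caught against that finger before it slides off the end of the chute. Do not pick the case up, and leave the other things on the bench where they are. Finish while holding: one finger keeps the pad down and the other keeps the case stopped in the chute.

Things in the scene. Friction and masses are not known exactly. Their poses are not given: they have to be found in the camera images.
- ejector: fixed grey spring ejector, at any place and yaw on the bench. Origin: under the gate on the chute's centre line, at bench level; x along the chute, the way the case is thrown, y to the side of the red pad, z up. Slick flat chute floor 45 mm above the bench from x = -60 to 125, 46 mm wide between 6 mm walls; wall tops at 63 mm (69 mm beside the cradle, x = -66 to 0)
- pad_top (a point): centre of the top of the red ejector pad, 46 mm along the chute x 40 mm across; at x = 55, y = 56 in the ejector's frame, 67 mm above the bench when up, 53 mm fully down (8 mm over the chute floor). Of two level fingertips, when one has the pad fully down the other reaches 22 mm below the top of the 30 mm high case
- pad (a joint): travel of the pad, m: 0 up, 0.014 fully down. Its spring resists with about 3 N at first and 6.5 N fully down, and lifts it again when let go. The gate frees the case at about 0.009; the case then leaves at once, at about 0.8 m/s, and left alone it shoots off the chute's end
- trap_spot (a point): point on the chute floor in the middle of its width, straight across from the pad's centre and 56 mm from it (x = 55, y = 0 in the ejector's frame): a good place for the catching finger. The case slides some 45 mm before it meets a 20 mm wide finger here
- gate_spot (a point): the brass gate, 4 mm thick, 9 mm above the chute floor when up, in front of the case; fixed to the pad, it sinks with it. The point is on the chute floor at x = 2 in the ejector's frame
- housing_top (a point): centre of the top of the blue spring housing behind the case, 79 mm above the bench, x = -143 to -103 in the ejector's frame. Its brass plunger pushes the case along +x with about 2.9 N, falling to 0.9 N over a stroke of 75 mm
- chute_end (a point): middle of the open end of the chute floor (x = 125 in the ejector's frame). Beyond it stands a cardboard tray 34 mm high, 100 mm wide, up to x = 217
- case_center (a point): centre of the light wooden incense case with a brass band, a loose box 60 mm along the chute, 40 mm across, 30 mm high, about 70 to 125 g. It starts in the cradle against the gate, its centre at x = -30, y = 0 in the ejector's frame, 60 mm above the bench
- case: the same light wooden case; origin under its centre, x along its 60 mm length
- spare_case: red lacquered incense case with a brass band, 60 x 40 x 30 mm, loose on the bench; origin under its centre
- glue_jar: small jar with a blue cap, 48 mm across, 65 mm high, loose; origin under its centre
- cup: blue ceramic cup, 64 mm across, 60 mm high, loose; origin under its centre
- burner: brass incense burner, 56 mm across, 34 mm high, loose; origin under its centre
- bundle_a: brown incense-stick bundle with two orange ties, 150 x 34 x 26 mm (long along its x), loose; origin under its centre
- bundle_b: a second such bundle, 150 x 34 x 26 mm
Not all that is in view belongs to the job. What is shaped like the case but orange or white is not meant.

How it is judged:
By the outcome, as a careful person would: the job done as asked, in the order asked, and still so for the second after the job is handed in, while the arm keeps its last pose, push and grip.
It also fails if it takes over 32 s, if anything falls off the work surface, if the arm or the gripper's body presses on something with over 40 N, if the wrist force passes 120 N, or if a joint passes its speed limit or range.

## Working session

There is one attempt and no reset: what is moved stays moved. The work goes in short steps, Python scripts to look and compute and a tool call to move; the robot and the scene stay as the last step left them, time stands still between calls to the robot, and variables do not carry over. Pictures are saved under pics/ and viewed, and the job is handed in when it is done.

Besides the shell and the picture viewer there is one more tool, called as a command line: name --argument value ..., lists and objects as JSON in quotes. move_arm: Moves the arm, as the interface text tells. Its arguments: {"type":"object","properties":{"moves":{"type":"array","items":{"type":"array","items":{"type":"array","items":{"type":"number"}}}},"gripper":{"type":"number"},"force":{"type":"number"}},"required":["moves"]}

```bash
ls; mkdir -p pics; python3 - <<'E'
from plant import r, eyes
import cv2
o=r.get_obs();print(o)
for n in("scene","top"):
    im=eyes.get_image(n);cv2.imwrite(f"pics/{n}0.png",im)
    p=eyes.camera_params(n);print(n,p)
E
```

```text
pics
{'clock': 0.0, 'q': array([-1.19802874e+00,  4.23853581e-01,  1.63066107e+00, -1.98324597e-05,
        1.08861595e+00, -1.89699761e-02]), 'joint_velocities': array([ 0.000559  ,  0.00053495, -0.00116026, -0.00033183, -0.00123869,
        0.00037013]), 'joint_efforts': array([-1.83715514e-03, -5.44639707e+01, -2.73663050e+01,  6.43723737e-02,
        2.26852455e-02, -1.13981339e-04]), 'tcp_pos': array([ 0.23845818, -0.57712874,  0.22190512]), 'tool_rot': array([-4.32367909e-04,  8.31204735e-01, -5.55965914e-01, -6.35968300e-04]), 'force': array([0.92477048, 0.22840902, 0.36956857]), 'wrist_torque': array([ 0.07062388,  0.03392689, -0.04065628]), 'width': 0.08766684181409348}
scene {'vfov': 43.3703270042772, 'cx': 262.6808290241785, 'cy': 194.92604236387552, 'dist': array([-0.13905433,  0.        ,  0.        ,  0.        ,  0.        ]), 'view': array([[ 0.8593744 ,  0.51092556,  0.02075344, -0.44645849],
       [-0.38095564,  0.61263695,  0.6924946 ,  0.14332034],
       [ 0.34109887, -0.60301827,  0.72112449, -1.90692854],
       [ 0.        ,  0.        ,  0.        ,  1.        ]])}
top {'vfov': 45.575631490913224, 'cx': 262.82080791991416, 'cy': 192.5969075757882, 'dist': array([0.0107326, 0.       , 0.       , 0.       , 0.       ]), 'view': array([[-0.02313037, -0.99971208,  0.00638273, -0.00198688],
       [ 0.9829227 , -0.02157513,  0.18274976, -0.52673531],
       [-0.18255943,  0.0105008 ,  0.98313874, -1.31084657],
       [ 0.        ,  0.        ,  0.        ,  1.        ]])}
```

View pics/scene0.png

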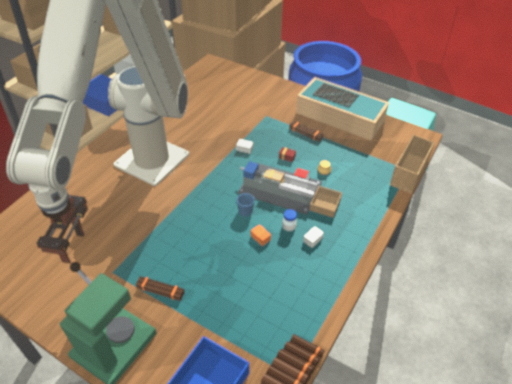

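View pics/top0.png

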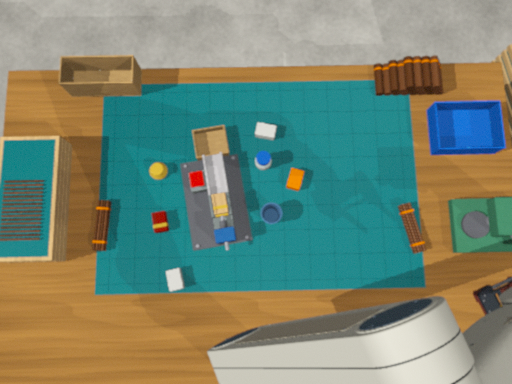

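```bash
cat > h.py <<'E'
import numpy as np,cv2
def K(p):
    f=192/np.tan(np.radians(p['vfov'])/2); return np.array([[f,0,p['cx']],[0,f,p['cy']],[0,0,1]])
def ray(p,uv):
    u=cv2.undistortPoints(np.array([[uv]],float),K(p),p['dist'])[0,0]
    V=p['view'];R=V[:3,:3];return -R.T@V[:3,3], R.T@np.array([u[0],-u[1],-1.])
def plane(p,uv,z):
    c,d=ray(p,uv);return c+d*(z-c[2])/d[2]
def proj(p,X):
    X=np.atleast_2d(X).astype(float);c=X@p['view'][:3,:3].T+p['view'][:3,3]
    c=c*[1,-1,-1];return cv2.projectPoints(c,np.zeros(3),np.zeros(3),K(p),p['dist'])[0][:,0]
def blobs(m,amin=20):
    n,l,s,c=cv2.connectedComponentsWithStats(m.astype('uint8'))
    return [(c[i],s[i]) for i in range(1,n) if s[i][4]>=amin]
E
python3 - <<'E'
from plant import r, eyes
import cv2
from h import *
im=cv2.imread("pics/top0.png");p=eyes.camera_params("top")
h=cv2.cvtColor(im,cv2.COLOR_BGR2HSV);H,S,V=cv2.split(h)
for nm,m,z in(("red",((H<6)|(H>174))&(S>150)&(V>120),.067),("blue",(H>100)&(H<125)&(S>150)&(V>80),.079),("tan",(H>15)&(H<26)&(S>70)&(V>190),.075)):
    for c,s in blobs(m):
        if 140<c[0]<300 and 100<c[1]<300: print(nm,c.round(1),s,plane(p,c,z).round(4))
cv2.imwrite("pics/topc.png",cv2.resize(im[115:255,140:310],None,fx=4,fy=4,interpolation=cv2.INTER_CUBIC))
im=cv2.imread("pics/scene0.png")
cv2.imwrite("pics/scenec.png",cv2.resize(im[130:250,220:350],None,fx=5,fy=5,interpolation=cv2.INTER_CUBIC))
E
```

```text
red [196.3 178.6] [189 171  15  16 195] [0.5694 0.1812 0.067 ]
red [158.7 217. ] [152 211  14  12 127] [0.4579 0.2897 0.067 ]
red [160.6 229.4] [155 227  12   5  31] [0.4216 0.2836 0.067 ]
blue [263.  157.2] [256 151  15  14 156] [ 0.6271 -0.0166  0.079 ]
blue [224.8 234.5] [214 227  22  16 268] [0.4015 0.0978 0.079 ]
tan [218.6 141.8] [208 131  19  23 190] [0.6782 0.1144 0.075 ]
tan [155.8 169.9] [150 163  13  16 153] [0.5964 0.2991 0.075 ]
tan [294.8 178.7] [287 169  17  21 240] [ 0.5611 -0.1084  0.075 ]
tan [219.1 204. ] [211 193  17  24 293] [0.4908 0.1138 0.075 ]
tan [159.4 225. ] [153 223  13   5  40] [0.4336 0.2855 0.075 ]
```

View pics/topc.png

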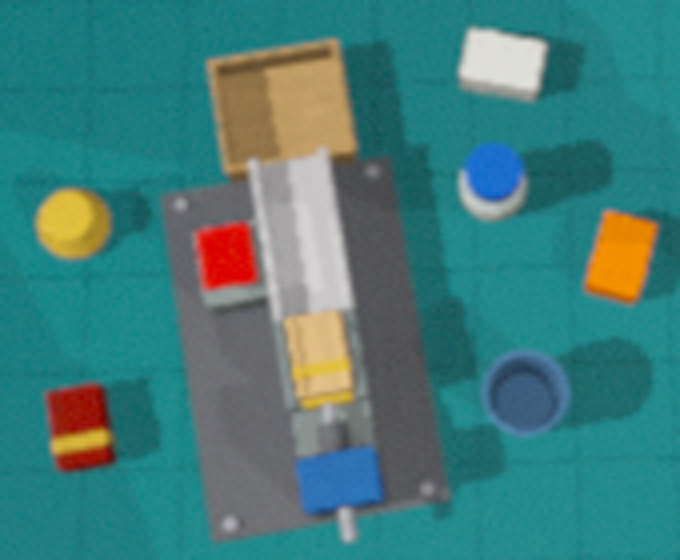

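View pics/scenec.png

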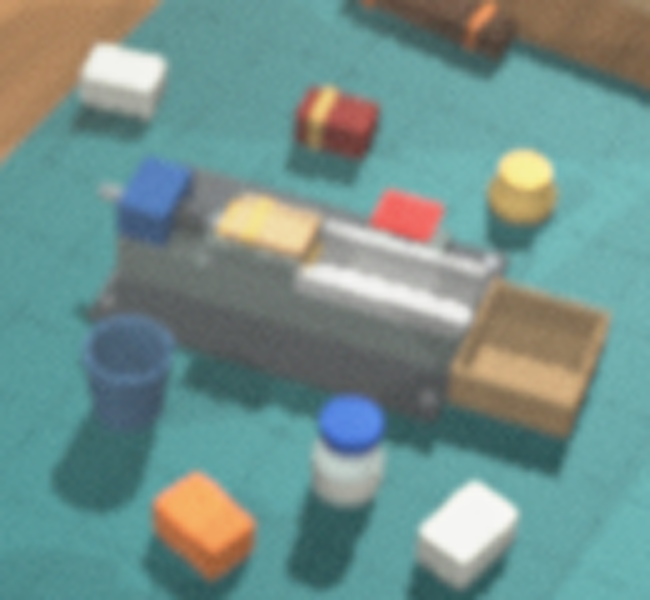

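The bright red pad is at top px (196,179), beside the chute. The dark red box with a brass band at (160,222) is the spare case, not meant. The job's case is the light wood one in the cradle at (219,204). The orange box (295,179) and the white boxes (265,130) and (175,279) are decoys. I'll move above the ejector for a closer wrist view.

move_arm --moves '[[[2,4.5,1,0,0,-1],[4,9,2,0,0,-2],[6,14,3,0,0,-3],[8.5,19,3,0,0,-4],[11,24,3,0,0,-5],[13,29,3,0,0,-6],[15.5,34,3,0,0,-7],[18,39,3,0,0,-8]]]' --gripper 0.5

```text
clock: 1.1
tcp_pos: [0.419, -0.1859, 0.2527]
tool_rot: [-0.0, 0.79, -0.613, 0.0]
force: [1.5, -0.3, 0.8]
width: 0.0441
```

move_arm --moves '[[[2,4.5,0,0,0,-1],[4,9,0,0,0,-2],[6,14,0,0,0,-3],[8.5,19,0,0,0,-4],[11,24,0,0,0,-5],[13,29,0,0,0,-5],[15,34,0,0,0,-5],[15,34,0,0,0,-5]]]'

```text
clock: 2.1
tcp_pos: [0.5693, 0.1553, 0.2521]
tool_rot: [-0.0, 0.764, -0.645, -0.0]
force: [-0.3, 0.3, 0.4]
width: 0.0437
```

```bash
python3 - <<'E'
from plant import r, eyes
import cv2
o=r.get_obs();print(o)
p=eyes.camera_params("wrist");print(p)
im=eyes.get_image("wrist");cv2.imwrite("pics/w1.png",im)
im=eyes.get_image("top");cv2.imwrite("pics/top1.png",im)
import pickle;pickle.dump((o,p),open("w1.pkl","wb"))
E
```

```text
{'clock': 2.1, 'q': array([2.45981850e-01, 3.39801756e-01, 1.68313876e+00, 4.74243937e-04,
       1.11862779e+00, 1.64783439e+00]), 'joint_velocities': array([-0.05084403, -0.02614166,  0.05530196, -0.01811821,  0.00901087,
       -0.03024105]), 'joint_efforts': array([  1.71475735, -49.35307145, -29.4613409 ,   0.25820369,
        -0.2183584 ,   0.35308172]), 'tcp_pos': array([0.56931329, 0.15534081, 0.25209568]), 'tool_rot': array([-1.34487681e-04,  7.64178305e-01, -6.45005017e-01, -1.65997580e-04]), 'force': array([-0.32089775,  0.25546285,  0.43365323]), 'wrist_torque': array([ 0.05934042, -0.01010583,  0.05184463]), 'width': 0.043691013308639}
{'vfov': 59.76809799452968, 'cx': 251.35391704257913, 'cy': 194.07729692782635, 'dist': array([-0.09477899,  0.        ,  0.        ,  0.        ,  0.        ]), 'view': array([[ 1.68606299e-01, -9.85683331e-01, -5.35864524e-04,
         5.69888205e-02],
       [ 9.48081343e-01,  1.62322960e-01, -2.73483131e-01,
        -5.22712659e-01],
       [ 2.69654747e-01,  4.56029353e-02,  9.61876650e-01,
        -5.78132156e-01],
       [ 0.00000000e+00,  0.00000000e+00,  0.00000000e+00,
         1.00000000e+00]])}
```

View pics/w1.png

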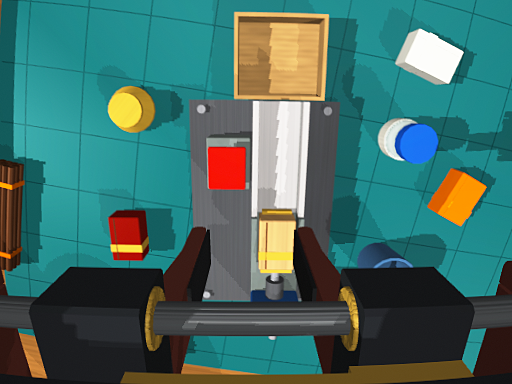

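Wrist view: bright pad at about (227,168), white chute at (280,155), and the wooden case behind the gate at (277,245). The spare case is well aside at (127,235).

```bash
python3 - <<'E'
import cv2,pickle
from h import *
im=cv2.imread("pics/w1.png");o,p=pickle.load(open("w1.pkl","rb"))
H,S,V=cv2.split(cv2.cvtColor(im,cv2.COLOR_BGR2HSV))
m=(((H<6)|(H>174))&(S>200)&(V>200)).astype('uint8')
for c,s in blobs(m,200):print(c,s)
m[:, :200]=0;m[:,255:]=0
cn=max(cv2.findContours(m,0,2)[0],key=cv2.contourArea)
c=cv2.boxPoints(cv2.minAreaRect(cn));print(c)
P=np.array([plane(p,x+0.0,.067) for x in c]);print(P.round(4),P.mean(0))
for i in range(4):
    d=P[(i+1)%4]-P[i];print(np.linalg.norm(d),np.degrees(np.arctan2(d[1],d[0])))
# blue housing, 
cv2.imwrite("pics/w1c.png",cv2.resize(im[90:310,185:345],None,fx=3.6,fy=2.7,interpolation=cv2.INTER_CUBIC))
cv2.imwrite("pics/w1c.png",cv2.resize(im[90:290,185:345],None,fx=3,fy=3,interpolation=cv2.INTER_CUBIC))
E
```

```text
[226.18410596 167.61324503] [ 208  147   37   42 1510]
[[208. 147.]
 [244. 147.]
 [244. 188.]
 [208. 188.]]
[[0.5873 0.204  0.067 ]
 [0.5936 0.1671 0.067 ]
 [0.5502 0.1599 0.067 ]
 [0.5436 0.198  0.067 ]] [0.56868467 0.18222141 0.067     ]
0.03742429086312227 -80.40651068164631
0.044013003129174805 -170.61966153693584
0.03865603049162462 99.69937228239488
0.04410621426741619 7.780492380043727
```

View pics/w1c.png

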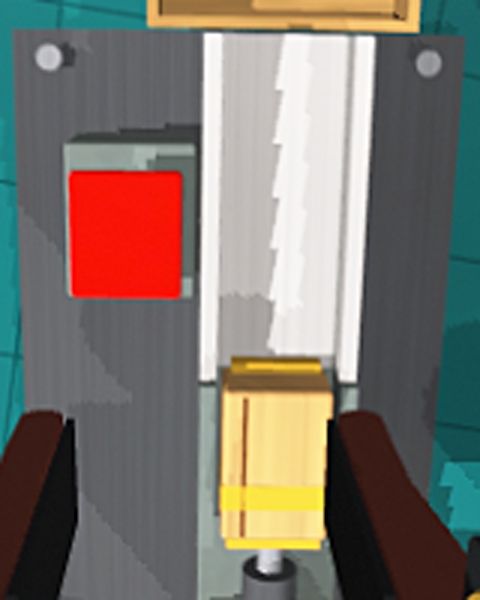

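```bash
python3 - <<'E'
import cv2,pickle
from h import *
o,p=pickle.load(open("w1.pkl","rb"))
g=lambda a,b,z=.063:plane(p,((a+.5)/3+184.5,(b+.5)/3+89.5),z)
L0,L1,R0,R1=g(203,33),g(200,380),g(376,37),g(357,383)
L=L0-L1;R=R0-R1
for d in(L,R):print(np.linalg.norm(d),np.degrees(np.arctan2(d[1],d[0])))
print((L0+R0)/2,(L1+R1)/2,np.linalg.norm(L0-R0),np.linalg.norm(L1-R1))
d=(L0+R0-L1-R1)/2;a=np.arctan2(d[1],d[0]);print(np.degrees(a))
pad=np.array([.5687,.1822])
for a in np.radians([8.5,9,9.5,10]):
    x=np.array([np.cos(a),np.sin(a)]);y=np.array([-x[1],x[0]])
    print(np.degrees(a),"origin from pad",pad-.055*x-.056*y,"from chute end",((L0+R0)/2)[:2]-.125*x, "trap",pad-.056*y, "mid",pad-.028*y)
q=o['tool_rot'];print("tool x yaw",np.degrees(2*np.arctan2(q[2],q[1])))
E
```

```text
0.1244227199299707 9.237831285898116
0.12461079757507836 9.010999053852913
[0.64560083 0.13736377 0.063     ] [0.52265988 0.11761827 0.063     ] 0.058838837059610204 0.0583476525308676
9.12432951448224
8.5 origin from pad [0.52258145 0.11868559] from chute end [0.52197385 0.11888759] trap [0.57697733 0.12681511] mid [0.57283866 0.15450756]
9.0 origin from pad [0.52313747 0.11828556] from chute end [0.52213979 0.11780946] trap [0.57746033 0.12688945] mid [0.57308017 0.15454473]
9.5 origin from pad [0.52369696 0.11789039] from chute end [0.52231513 0.11673282] trap [0.57794267 0.12696801] mid [0.57332133 0.154584  ]
10.0 origin from pad [0.52425987 0.11750012] from chute end [0.52249986 0.11565774] trap [0.5784243  0.12705077] mid [0.57356215 0.15462538]
tool x yaw -80.33210552109749
```

move_arm --moves '[[[0.4,-0.1,-3,0,0,-0.6],[0.4,-0.1,-7,0,0,-0.6],[0.4,-0.1,-11,0,0,-0.6],[0.4,-0.1,-14,0,0,-0.6],[0.4,-0.1,-16,0,0,-0.6],[0.4,-0.1,-17,0,0,-0.6],[0.4,-0.1,-17,0,0,-0.6],[0.4,-0.1,-17,0,0,-0.6]]]'

```text
clock: 3.2
tcp_pos: [0.5733, 0.1511, 0.0836]
tool_rot: [-0.001, 0.759, -0.651, 0.0]
force: [0.4, -0.4, 0.2]
width: 0.044
```

```bash
python3 - <<'E'
from plant import r, eyes
import cv2
from h import *
o=r.get_obs();print(o['clock'],o['tcp_pos'],o['tool_rot'],o['force'],o['width'])
q=o['tool_rot'];print("tool x yaw",np.degrees(2*np.arctan2(q[2],q[1])))
im=eyes.get_image("wrist")
cv2.imwrite("pics/w2.png",im)
p=eyes.camera_params("wrist")
H,S,V=cv2.split(cv2.cvtColor(im,cv2.COLOR_BGR2HSV))
m=(((H<6)|(H>174))&(S>200)&(V>200))
for c,s in blobs(m,200):print(c,s)
im=eyes.get_image("top")
cv2.imwrite("pics/t2.png",cv2.resize(im[115:255,140:310],None,fx=4,fy=4,interpolation=cv2.INTER_CUBIC))
im=eyes.get_image("scene")
cv2.imwrite("pics/s2.png",cv2.resize(im[100:250,200:350],None,fx=4,fy=4,interpolation=cv2.INTER_CUBIC))
E
```

```text
3.2 [0.57325659 0.15112445 0.08364994] [-5.65522929e-04  7.59381760e-01 -6.50644938e-01  4.32901416e-04] [ 0.41714349 -0.35243472  0.21444847] 0.044042706692811594
tool x yaw -81.18051512575984
[196.45134914 224.16325974] [ 161  195   70   72 3669]
```

View pics/w2.png

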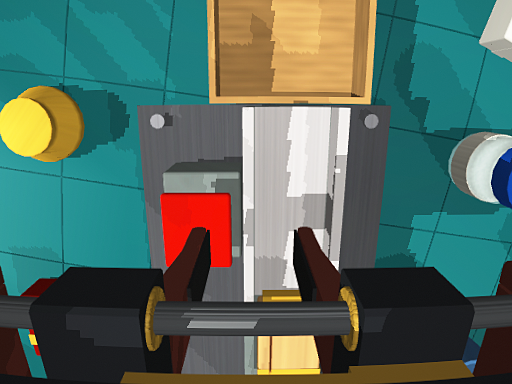

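View pics/s2.png

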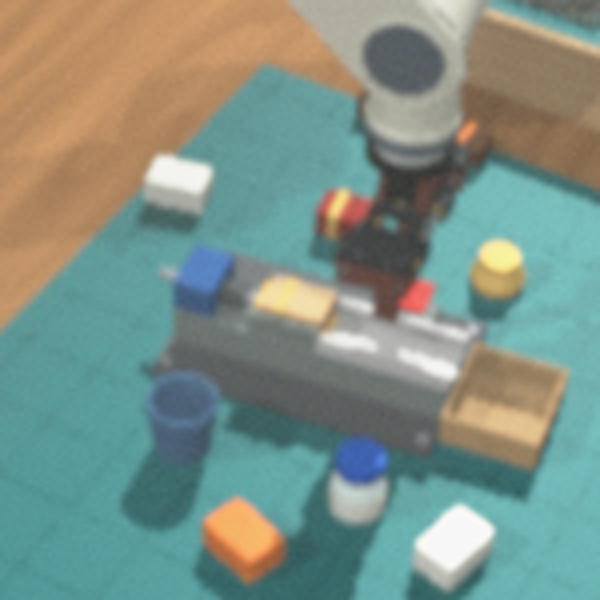

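```bash
python3 - <<'E'
from plant import r, eyes
import cv2
from h import *
o=r.get_obs();print(o['clock'],o['tcp_pos'],o['width'])
p=eyes.camera_params("wrist");im=cv2.imread("pics/w2.png")
# pad corners visible: TL(161,194.5) TR(230.5,194.5) BL(164,267)
for uv in((160.5,194.5),(230,193.5),(163,268)):print(plane(p,uv,.067).round(4))
a=np.radians(9.1);x=np.array([np.cos(a),np.sin(a)]);y=np.array([-x[1],x[0]])
pts={}
O=np.array([.5225,.1182])
for n,(u,v,z) in dict(tl=(78,76,67),tr=(78,36,67),bl=(32,76,67),br=(32,36,67),endL=(125,29,63),endR=(125,-29,63),endl=(125,23,63),endr=(125,-23,63)).items():
    print(n,proj(p,[*(O+u/1000*x+v/1000*y),z/1000]).round(1))
t=o['tcp_pos'][:2]-O;print("tcp local",t@x,t@y)
E
```

```text
3.35 [0.57319666 0.15150574 0.08357973] 0.04387353837971996
[0.588  0.2047 0.067 ]
[0.5945 0.1665 0.067 ]
[0.5425 0.1998 0.067 ]
tl [[158.9 195.1]]
tr [[230.5 194.8]]
bl [[165.4 269.1]]
br [[232.2 269.3]]
endL [[242.5 107.4]]
endR [[351.1 107.8]]
endl [[253.8 107.4]]
endr [[340.  107.6]]
tcp local 0.05532615658760322 0.024868464728121743
```

The refined frame reprojects within about 2 px, and the TCP is 3 mm short in y. I'll correct that, then press.

move_arm --moves '[[[0,0.3,-0.5,0,0,0],[0,0.3,-1,0,0,0],[0,0.3,-1,0,0,0],[0,0.3,-2,0,0,0],[0,0.3,-2.8,0,0,0],[0,0.3,-3.1,0,0,0],[0,0.3,-3.1,0,0,0],[0,0.3,-3.1,0,0,0]]]'

```text
clock: 4.35
tcp_pos: [0.5737, 0.1546, 0.0531]
tool_rot: [-0.001, 0.76, -0.65, 0.001]
force: [-2.5, -0.8, 16.4]
width: 0.0438
```

```bash
python3 - <<'E'
from plant import r, eyes
import cv2
from h import *
o=r.get_obs();print(o['clock'],o['tcp_pos'],o['force'],o['wrist_torque'],o['width'])
im=eyes.get_image("wrist");cv2.imwrite("pics/w3.png",im)
im=eyes.get_image("scene")
cv2.imwrite("pics/s3.png",cv2.resize(im[130:230,220:350],None,fx=6,fy=6,interpolation=cv2.INTER_CUBIC))
E
```

```text
4.35 [0.57371956 0.15464067 0.05310687] [-2.46800558 -0.79851587 16.36246152] [0.2373139  0.56201638 0.21290764] 0.04380736807507452
```

View pics/w3.png

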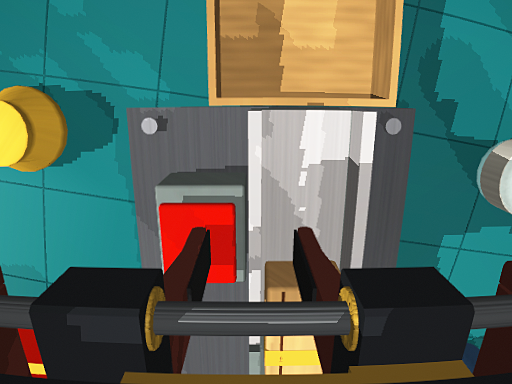

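View pics/s3.png

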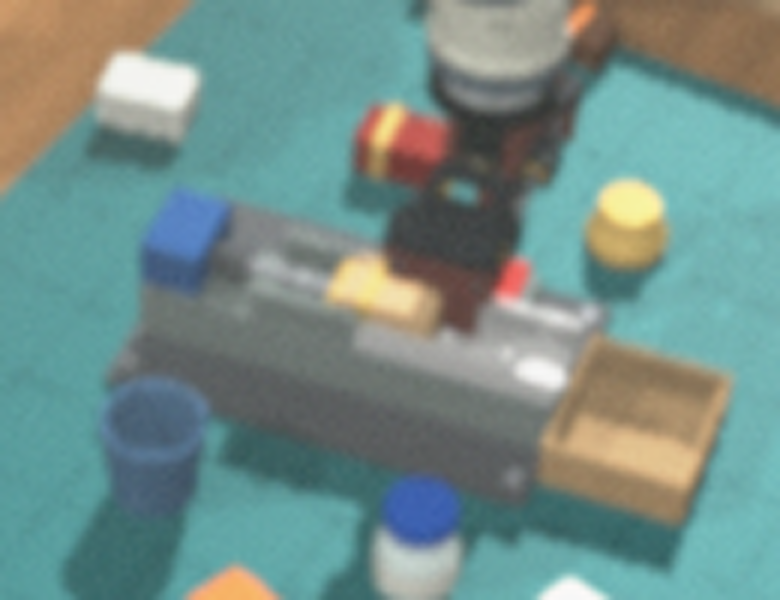

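The case left the gate and sits behind the right finger, its front edge at wrist px (283,262). I'll hold a moment, then check that it stays.

move_arm --moves '[[[0,0,0,0,0,0],[0,0,0,0,0,0],[0,0,0,0,0,0],[0,0,0,0,0,0]]]'

```text
clock: 4.95
tcp_pos: [0.5737, 0.1546, 0.0531]
tool_rot: [-0.001, 0.76, -0.65, 0.001]
force: [-3.3, -1.5, 16.1]
width: 0.0441
```

```bash
python3 - <<'E'
from plant import r, eyes
import cv2
from h import *
o=r.get_obs();print(o['clock'],o['tcp_pos'],o['force'],o['width'])
p=eyes.camera_params("wrist")
im=eyes.get_image("wrist");cv2.imwrite("pics/w4.png",cv2.resize(im[160:384,130:370],None,fx=2.6,fy=2.6,interpolation=cv2.INTER_CUBIC))
print(np.abs(im.astype(int)-cv2.imread("pics/w3.png")).mean())
a=np.radians(9.1);x=np.array([np.cos(a),np.sin(a)]);y=np.array([-x[1],x[0]]);O=np.array([.5225,.1182])
for uv in((266,262),(298,262)):
    q=plane(p,uv,.075)[:2]-O;print("case front",q@x,q@y)
t=o['tcp_pos'][:2]-O;print("tcp local",t@x,t@y)
for uv,n in (((160,204),'padTL'),((236,203),'padTR')):
  for z in(.053,.056):
    q=plane(p,uv,z)[:2]-O;print(n,z,q@x,q@y)
E
```

```text
4.95 [0.573701   0.15463435 0.05309858] [-3.26601894 -1.53009691 16.07168499] 0.04413011254023956
0.6817796495225694
case front 0.05761744990937346 0.020815198259752445
case front 0.05750819242927885 0.006003919108141721
tcp local 0.05631896114893376 0.02787793223236274
padTL 0.053 0.07892474007663901 0.07407818756649712
padTL 0.056 0.07986545822626419 0.07320759296526931
padTR 0.053 0.07935693262104129 0.03527200008964041
padTR 0.056 0.08028961437782096 0.035122986115932446
```

View pics/w4.png

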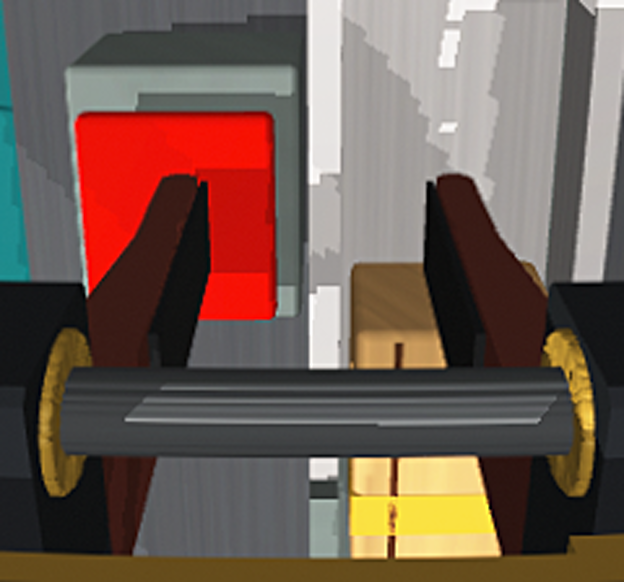

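```bash
python3 - <<'E'
from plant import r, eyes
from h import *
p=eyes.camera_params("wrist")
a=np.radians(9.1);x=np.array([np.cos(a),np.sin(a)]);y=np.array([-x[1],x[0]]);O=np.array([.5225,.1182])
for uv,z in(((266,262),.045),((266,287.5),.075)):
    q=plane(p,uv,z)[:2]-O;print("case front",q@x,q@y)
E
```

```text
case front 0.042137480706919944 0.019428123429332412
case front 0.044153721243554295 0.020678068336205894
```

The case front is at x ≈ 43–44 mm. The finger's face is at about 46 mm, so they touch within calibration error. The pad is at its stop: tip at 53.1 mm with 16 N against a 6.5 N spring. The picture did not change over 0.6 s, so I'm handing in.

```bash
python3 -c "
from plant import r
print(r.close_job());print(r.get_obs()['tcp_pos'])"
```

```text
the job is handed in; nothing more can be done
None
the job is handed in; nothing more can be done
```

The wooden case is caught in the chute. One finger holds the red pad fully down, and the other stands in the chute with the case stopped against it. I handed the job in in that pose, at about 5 s on the clock.

- **Pad:** the fingertips ended at 53.1 mm, against 53 mm for fully down. The upward force was 16 N, more than the pad spring's 6.5 N, so the pad is on its stop.
- **Case:** its front measured x ≈ 42–44 mm in the ejector's frame, and the finger's face is at about 46 mm. That small gap is close to the calibration error, and the sideways force was steady. The wrist view was unchanged 0.6 s later.
- **Other things:** nothing else on the bench was touched. They appeared in place in the pictures, though I did not measure them again.
- **One correction:** before pressing, the tool was 3 mm short in y, and I corrected it.
- **One disagreement:** my first reading of the case's front, 57 mm, was wrong. I had taken its lower edge for its top edge, and using the right heights resolved it.

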